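# Load a slide rack through the scanner's one-way gate

## Task

Load the rack that holds the glass slides into the slide scanner: set it down gently in the open end of the loading lane, square to the lane, then push it along the lane through the sprung gate, just far enough that both flaps snap shut behind it. Keep the rack level, since its slides stand loose, let go of it, and leave everything else on the bench where it is.

Things in the scene. Friction and masses are not known exactly. Their poses are not given: they have to be found in the camera images.
- rack_center (a point): Centre, 21 mm up, of the full slide rack (0.14 kg, loose): black plastic frame 86 mm (x) by 56 mm (y) by 42 mm high (z up). Two upright end plates, 86 mm wide and 42 high, face +y and -y; grip across them (56 mm). Twelve glass slides with white ends stand between them; the empty rack has none. Symmetrical: either end may lead. Its y lies within 0.4 rad of the world's y at the start.
- loader: The white scanner with its loading lane, fixed. Origin on the bench top under the middle of the gate; +y is the loading direction (roughly the robot's left), x across the lane, z up. Lane base 150 mm wide, floor 20 mm above the bench, from y = -160 mm (open end) to the gate at y = 0, open above; tunnel from +60 mm. Scanner cabinet, 350 mm high and 380 wide, from y = +420 mm.
- lane_start (a point): Middle of the lane floor at loader y = -90 mm, where a rack is set down, its y along the lane, clear of the gate (axes as the loader's). Aluminium guides on both sides, 22 mm above the floor: 106 mm apart from y = -160 to -60 mm, then narrowing to 91 mm at y = -8 mm, so that they centre a rack that is pushed along.
- gate (a point): Lane floor in the middle of the gate, loader y = 0. Two steel flaps on upright hinges at x = -50 and +50 mm, each 38 mm long, top 59 mm above the bench. Sprung shut (0.5 to 2 N at the tip), leaning 15 degrees inward, with a 26 mm gap between the tips; they open only inward (+y) and shut once the rack's rear plate is over 38 mm past the hinges (rack centre beyond y = +67 mm).
- tunnel (a point): Lane floor at the tunnel's entrance, loader y = +60 mm. The rack passes under its clear cover with 8 mm to spare; the cover's top is 75 mm above the bench (80 mm from y = +190 mm). Guides inside 94 mm apart after a lead-in. The rack is pushed in at its rear plate, by fingers reaching down through the gap between the flaps.
- flap_left (a joint): Angle (rad) of the gate flap hinged at the loader's x = -50 mm: 0 shut, grows as it swings inward, about 1.2 along the rack's side as the rack passes, at most 1.42.
- flap_right (a joint): The same for the flap hinged at the loader's x = +50 mm.
- empty_center (a point): Centre of the empty slide rack, same frame and size as the full one, without slides. Bystander.
- mailer: Flat white closed plastic slide mailer, 84 x 34 x 18 mm, origin at the underside. Bystander.
- jar: Glass staining dish with lid, 74 x 88 x 80 mm high, origin at the underside. Bystander.
- oil: Small dropper bottle, 28 mm across, 62 mm high, origin at the underside. Bystander.
- dish: Shallow glass dish, 90 mm across, 15 mm high, origin at the underside. Bystander.
- pen: Dark pen, 125 mm long along its x, lying on the bench. Bystander.
- phone: Black phone lying flat, 72 x 148 x 9 mm. Bystander.

How it is judged:
On the way, in this order (a step that is already met when the one before it is completed fails the run):
1. the full rack stands on the lane floor in the open end, square, before the gate (x of rack_center in the frame of loader between -0.014 and 0.014 m and y of rack_center in the frame of loader between -0.15 and -0.025 m and z of rack_center in the frame of loader below 0.047 m and angle between the y axis of rack_center and the y axis of loader, either way round below 0.2 rad and angle between rack_center's own z axis and vertical below 0.12 rad), for 0.2 s.
2. the rack is between the flaps and has swung both of them open (value of joint each of flap_left, flap_right above 0.8 rad and y of rack_center in the frame of loader between 0 and 0.08 m), for 0.05 s.
At the end, for the whole second after the job is handed in: The full rack stands level on the lane floor just behind the gate (its centre 45 to 130 mm past the hinge line and within 12 mm of the lane's middle), at rest, and both flaps are shut behind it (within 0.1 rad) (y of rack_center in the frame of loader between 0.045 and 0.13 m and x of rack_center in the frame of loader between -0.012 and 0.012 m and z of rack_center in the frame of loader below 0.047 m and angle between rack_center's own z axis and vertical below 0.12 rad and value of joint each of flap_left, flap_right below 0.1 rad and linear speed of rack below 0.02 m/s); the robot touches nothing.
It fails at once if the full rack is tipped by more than 0.5 rad (angle between rack_center's own z axis and vertical above 0.5 rad).
It fails at once if the full rack is dropped or thrown into the lane (faster than 0.45 m/s within 90 mm of lane_start) (distance between rack_center and lane_start below 0.09 m and linear speed of rack above 0.45 m/s).
It fails at once if another thing on the bench is moved by more than 25 mm (distance of any of empty_center, mailer, jar, oil, dish, pen, phone from where it was at the start of the episode above 0.025 m).
It also fails if it takes over 58 s, if anything falls off the work surface, if the arm or the gripper's body presses on something with over 40 N, if the wrist force passes 120 N, or if a joint passes its speed limit or range.

## Robot

A 6-joint arm with a two-finger parallel gripper is mounted at the origin on the work surface. World frame = base frame: x ahead of the robot, y to its left, z up, the work surface at z = 0. Lengths are in m, angles in rad, forces in N, time in s.
With the tool pointing down it reaches from about 0.35 to 0.775 m from the base axis. Payload 5.5 kg.
Tool frame: the origin (TCP) lies midway between the tips of the shut fingers; the grasp point (between the pads) lies 19 mm behind it (env.tcp_to_grasp is the distance from the TCP to the grasp point, in m); z points along the fingers, y is the direction in which the jaws open and shut (so a half turn about z gives the same grasp; the last joint's range is limited). The gripper opens to 85 mm and grips with 20 to 120 N. Pads are 22 mm wide; open, the fingers measure 114 mm over their backs; the gripper's body (76 mm by 85 mm) begins 54 mm behind the grasp point. The pads swing forward as they close: fully open they stand 13 mm farther back than shut.
Start: joints at [0.979, 0.313, 0.046, 1.304, 0, 1.431], TCP at [0.251, 0.517, 0.231] pointing down, gripper open.
Joint ranges: [-2.76, 2.76], [-0.86, 1.69], [-1.03, 1.26], [-2.2, 2.34], [-1.47, 1.5], [-3.14, 3.14]. Speed limits (rad/s): [2.57, 2.57, 3.14, 3.14, 3.14, 3.14].

## Interface

Orientations are given as a unit quaternion [w, x, y, z].
In Python, from workcell import get_state, viewer, hand_in, finder, env gives the robot as it stands.
- The arm moves only by the tool arm_command, never from a script. Its argument "motion" is a list of rows, each an object of numbers: "x", "y", "z": the shift along the tool's x, y, z in mm; "rx", "ry", "rz": the turn, a rotation vector about the tool's x, y, z in degrees; "hand": the closure, from -1 (fully open) to 1 (shut). A call has 1 to 10 rows; each row is the pose to reach, as a shift and turn from the pose commanded when the call began, along the tool's axes at that moment; what a row does not reach only later rows make up. A row lasts 1/8 s, in which the tool goes at most 62.5 mm and 10.7 degrees, less where a joint would pass 70% of its speed; a pose out of reach is approached as far as the arm can. A call with a gripper value outside its range is refused whole. The fingers move at their own pace and stop on an object; "force" is the grip in N (left out, the last holds). Time passes only in rows, so rows that repeat a pose let the fingers close. It gives the time, the measured TCP pose, the force and the opening at its end, in the units of the state.
- get_state(): the state, without advancing time (a new reading comes with each control period).
- viewer.read_camera(name): name is "side" or "top"; returns a dict with "image" (480x640x3 uint8, red, green, blue), "z_map" (480x640 float32, m along the optical axis (not along the pixel's ray), 0 where there is no reading), "intrinsics" (3x3 intrinsics, pixels), "rvec" (rotation vector, rad) and "tvec" (3), from world to camera coordinates, as OpenCV has them. Camera axes: x right, y down, z forward; pixel columns grow to the right and rows downward; lengths in m; the calibration is good to about 2 mm. A picture is of the moment at which its call begins.
- hand_in(): hands the job in, once; it reports no verdict.
Trained networks look in a picture, given as the dict that the camera call returned (one of the last four; its "shot" number tells which), for a name from the list of things; names that differ only in an ending like _2 or _b are one class to them, and where a whole thing is asked for, a point or a joint stands for the part that bears it (a point fixed in the world has none). Each returns a list of dicts, best first, with "score" (0 to 1); they miss things now and then, are a little off and sometimes report something else, mostly with a low value. They report only what shows in the picture. A call takes as long as a camera call.
- finder.find_in(picture, query): "at" ([column, row] in pixels, amid what is visible of it).
- finder.masks_of(picture, query): "region" (480x640 bool, what is visible of it) and "at" ([column, row] in pixels, amid what is visible of it).
The state is a dict: "clock": time; "joint_pos": joint angles; "qvel": joint speeds; "tau": joint torques, N m; "tcp_pos": TCP position; "orientation": TCP orientation; "wrist_force": force on the tool from outside, world axes, zero at the start; "ft_torque": the same for the moment, N m; "finger_gap": finger opening in m.
Only numpy, scipy, OpenCV 4.12 (cv2) and the standard library are available. Lean on these libraries where they do the work, as an engineer would, in place of code of your own. Each camera call takes 0.05 s, during which the arm holds its last target.

## Working session

There is one attempt and no reset: what is moved stays moved. The work goes in short steps, Python scripts to look and compute and a tool call to move; the robot and the scene stay as the last step left them, time stands still between calls to the robot, and variables do not carry over. Pictures are saved under pics/ and viewed, and the job is handed in when it is done.

Besides the shell and the picture viewer there is one more tool, called after ">>>" as name([rows], argument=value, ...), one row to a line, values as JSON. arm_command: Moves the arm, as the interface text tells. Its arguments: {"type":"object","properties":{"motion":{"type":"array","items":{"type":"object","properties":{"x":{"type":"number"},"y":{"type":"number"},"z":{"type":"number"},"rx":{"type":"number"},"ry":{"type":"number"},"rz":{"type":"number"},"hand":{"type":"number"}}}},"force":{"type":"number"}},"required":["motion"]}

```bash
ls; mkdir -p pics
cat > h.py <<'E'
import numpy as np, cv2, pickle
from workcell import get_state, viewer, hand_in, finder, env
def R(p): return cv2.Rodrigues(np.array(p["rvec"],float))[0]
def cloud(p):
    z=p["z_map"]; K=p["intrinsics"]; v,u=np.mgrid[:480,:640]
    c=np.stack([(u-K[0,2])*z/K[0,0],(v-K[1,2])*z/K[1,1],z],-1)
    w=(c-np.array(p["tvec"]).reshape(3))@R(p); w[z==0]=np.nan
    return w
def save(p,n): cv2.imwrite(f"pics/{n}.png",p["image"][:,:,::-1])
E
python3 - <<'E'
from h import *
print(get_state())
for n in("side","top"):
    p=viewer.read_camera(n); save(p,n+"0"); pickle.dump({k:p[k] for k in p},open(n+"0.pkl","wb"))
    w=cloud(p); print(n,p["tvec"],p["rvec"])
    for q in ["rack_center","empty_center","loader","lane_start","gate","tunnel","mailer","jar","oil","dish","pen","phone"]:
        try:
            for m in finder.masks_of(p,q)[:2]:
                r=m["region"]; print(q,round(m["score"],2),m["at"],r.sum(),np.nanmedian(w[r],0).round(3),np.nanmax(w[r][:,2]).round(3))
        except Exception as e: print(q,e)
E
```

```text
pics
{'clock': 0.0, 'joint_pos': array([ 9.79419188e-01,  3.13990573e-01,  4.49636611e-02,  1.30362256e+00,
       -6.18422972e-06,  1.43114247e+00]), 'qvel': array([ 0.0006818 ,  0.00063705, -0.00061585,  0.00135899,  0.00106077,
       -0.00046213]), 'tau': array([ 5.59513428e-04, -4.80630434e+01,  2.98532510e+01,  1.93664973e-02,
       -5.95163829e-05,  7.33543658e-06]), 'tcp_pos': array([0.25073766, 0.51686361, 0.23040822]), 'orientation': array([-3.28297256e-04,  2.23946105e-01,  9.74601089e-01, -8.66466869e-04]), 'wrist_force': array([0.30610859, 0.10329452, 0.21544889]), 'ft_torque': array([0.0557064 , 0.00488745, 0.01651957]), 'finger_gap': 0.08537683207808311}
side [0.52560393 0.23479917 1.04964139] [ 0.16771591 -2.8161862   1.28191224]
rack_center 0.68 [373.0, 261.3] 1366 [ 0.435 -0.182  0.036] 0.045
empty_center 0.81 [341.8, 202.3] 1143 [ 0.518 -0.376  0.023] 0.046
loader 0.72 [278.2, 401.1] 16115 [0.573 0.19  0.071] 0.084
lane_start 0.83 [280.9, 400.2] 16241 [0.573 0.19  0.071] 0.084
gate 0.89 [277.5, 402.6] 16486 [0.573 0.189 0.071] 0.084
gate 0.17 [343.5, 204.9] 1088 [
[... 709 characters left out ...]
er 0.86 [118.1, 240.3] 16389 [0.577 0.231 0.071] 0.086
lane_start 0.91 [114.8, 238.6] 16676 [0.577 0.23  0.071] 0.086
gate 0.7 [114.3, 237.4] 16762 [0.577 0.23  0.071] 0.086
gate 0.66 [480.6, 269.0] 1890 [ 0.494 -0.602  0.01 ] 0.017
tunnel 0.9 [112.8, 233.5] 16792 [0.577 0.229 0.071] 0.086
mailer 0.69 [321.3, 227.3] 527 [ 0.602 -0.236  0.017] 0.027
jar 0.71 [322.6, 164.7] 1341 [ 0.734 -0.239  0.067] 0.083
oil 0.62 [260.6, 316.8] 125 [ 0.398 -0.096  0.041] 0.066
dish 0.63 [393.1, 317.0] 1194 [ 0.385 -0.384  0.008] 0.02
pen 0.81 [440.0, 228.1] 263 [ 0.598 -0.522  0.01 ] 0.018
phone 0.84 [481.3, 268.8] 1891 [ 0.493 -0.602  0.01 ] 0.017
phone 0.35 [319.2, 166.0] 1355 [ 0.735 -0.239  0.067] 0.083
```

View pics/side0.png

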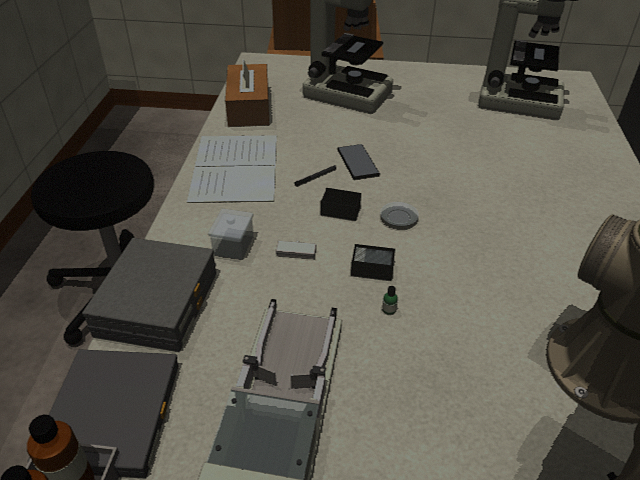

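View pics/top0.png

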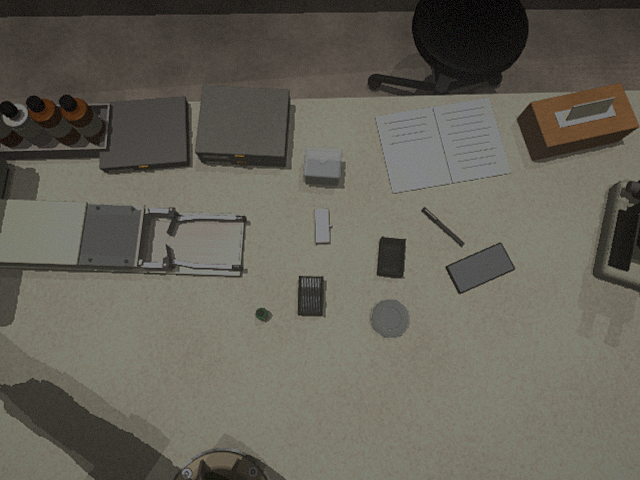

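Run:
```python
from h import *
for n in("side","top"):
    p=pickle.load(open(n+"0.pkl","rb")); w=cloud(p)
    # rectify: render ortho map x-y of loader, 1mm/px
    def ortho(x0,x1,y0,y1,zc,name,s=0.0005):
        ys=np.arange(y1,y0,-s); xs=np.arange(x1,x0,-s)
        Y,X=np.meshgrid(ys,xs)
        P=np.stack([X,Y,np.full_like(X,zc)],-1).reshape(-1,3)
        px,_=cv2.projectPoints(P,p["rvec"],p["tvec"],p["intrinsics"],None)
        px=px.reshape(*X.shape,2).astype(np.float32)
        im=cv2.remap(p["image"],px[...,0],px[...,1],cv2.INTER_LINEAR)
        cv2.imwrite(f"pics/{name}.png",im[:,:,::-1])
    ortho(.45,.69,-.07,.32,.042,n+"_lane")
    ortho(.37,.5,-.26,-.06,.042,n+"_rack",.00025)
    m=(w[...,0]>.37)&(w[...,0]<.5)&(w[...,1]>-.27)&(w[...,1]<-.13)&(w[...,2]>.034)&(w[...,2]<.06)
    q=w[m]; r=cv2.minAreaRect(q[:,:2].astype(np.float32)); print(n,m.sum(),r,np.percentile(q[:,2],[5,50,95]))
    m=(w[...,2]>.3)&(w[...,0]<.9);print(m.sum())
    # bench height
    m=(w[...,0]>.45)&(w[...,0]<.5)&(w[...,1]>-.3)&(w[...,1]<-.05); print(np.nanmedian(w[m][:,2]))
    # loader extents per z band
    for a,b in((.012,.028),(.034,.05),(.054,.066),(.07,.088)):
        m=(w[...,0]>.4)&(w[...,0]<.75)&(w[...,1]>-.07)&(w[...,1]<.6)&(w[...,2]>a)&(w[...,2]<b)
        q=w[m]; print(a,m.sum(),np.percentile(q,[1,50,99],axis=0).round(3).tolist(), cv2.minAreaRect(q[:,:2].astype(np.float32)))
```

```text
side 821 ((0.4348357021808624, -0.19967269897460938), (0.06109435483813286, 0.08577055484056473), 86.69768524169922) [0.03483545 0.03773711 0.04185984]
1121
-0.00028036654361269435
0.012 5297 [[0.491, -0.041, 0.015], [0.562, 0.051, 0.02], [0.637, 0.258, 0.026]] ((0.5708761215209961, 0.11696305125951767), (0.3260953724384308, 0.15037965774536133), 86.35552215576172)
0.034 1164 [[0.499, -0.048, 0.034], [0.553, 0.065, 0.041], [0.63, 0.277, 0.05]] ((0.5665069222450256, 0.11676790565252304), (0.3468373715877533, 0.13006499409675598), 88.52938079833984)
0.054 639 [[0.503, 0.111, 0.054], [0.542, 0.132, 0.059], [0.642, 0.29, 0.066]] ((0.5759533643722534, 0.20150214433670044), (0.18366004526615143, 0.1409267634153366), 86.357177734375)
0.07 8471 [[0.509, 0.174, 0.071], [0.583, 0.252, 0.074], [0.651, 0.322, 0.081]] ((0.578547477722168, 0.22062066197395325), (0.22339065372943878, 0.14368605613708496), 86.15451049804688)
top 476 ((0.43799328804016113, -0.20405210554599762), (0.05601886659860611, 0.0862535610795021), 86.6102066040039) [0.03503717 0.03921626 0.04395562]
0
6.0334336261339806e-05
0.012 5374 [[0.494, -0.046, 0.014], [0.564, 0.074, 0.02], [0.643, 0.49, 0.027]] ((0.6177688837051392, 0.24035775661468506), (0.5915947556495667, 0.22437652945518494), 86.16448974609375)
0.034 1076 [[0.502, -0.052, 0.034], [0.527, 0.076, 0.041], [0.743, 0.524, 0.05]] ((0.5817563533782959, 0.24706080555915833), (0.6104999780654907, 0.2122015804052353), 77.95812225341797)
0.054 393 [[0.505, 0.105, 0.054], [0.525, 0.149, 0.059], [0.645, 0.473, 0.066]] ((0.5829751491546631, 0.2962627708911896), (0.38255271315574646, 0.13966763019561768), 87.03282928466797)
0.07 8645 [[0.513, 0.172, 0.07], [0.587, 0.334, 0.077], [0.662, 0.485, 0.083]] ((0.5856236219406128, 0.302395224571228), (0.39728212356567383, 0.1469605565071106), 86.34085845947266)
```

```bash
cd pics; python3 -c "
import cv2,numpy as np
for n in('lane','rack'):
    a=cv2.imread(f'side_{n}.png');b=cv2.imread(f'top_{n}.png')
    o=np.vstack([a,b]); print(o.shape)
    f=min(1,600/o.shape[0],800/o.shape[1]); 
    cv2.imwrite(f'both_{n}.png',cv2.resize(np.hstack([a,b]) if n=='rack' else o,None,fx=f,fy=f) if n=='lane' else cv2.resize(np.hstack([a,b]),None,fx=.5,fy=.5))
"
```

```text
(960, 780, 3)
(1040, 800, 3)
```

View pics/both_lane.png

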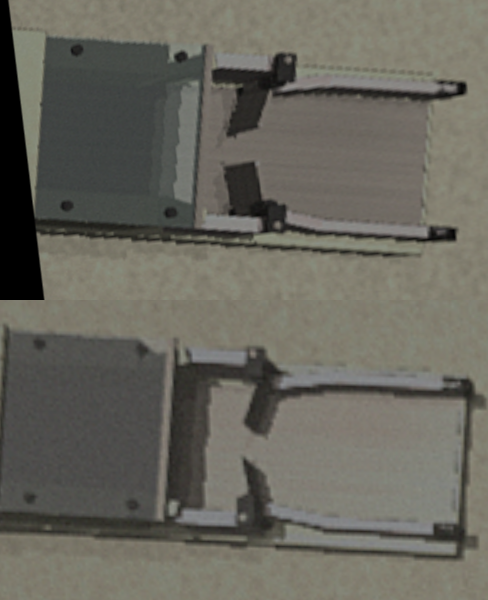

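View pics/both_rack.png

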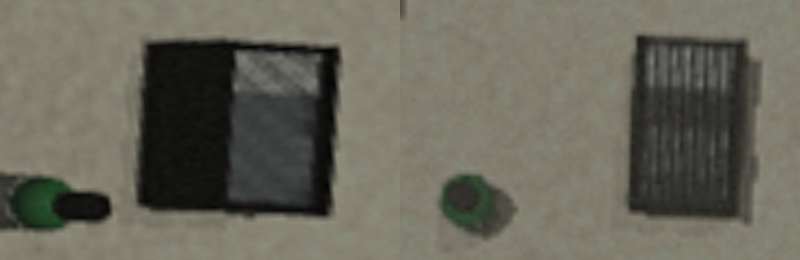

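View pics/top_lane.png

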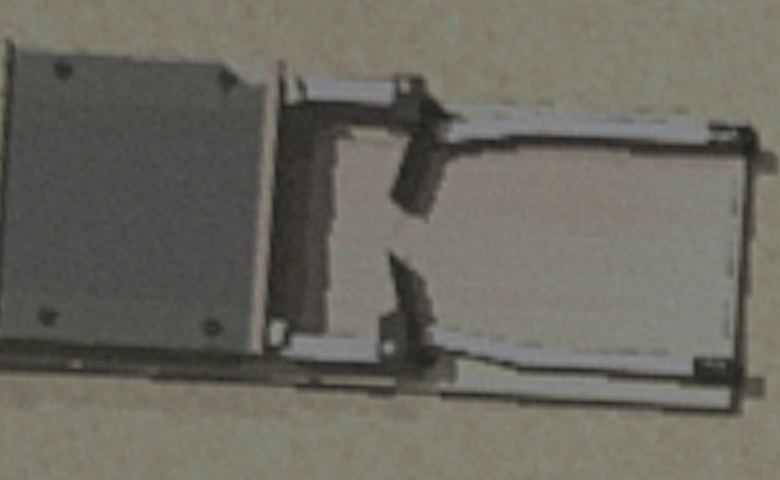

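Run:
```python
from h import *
a=np.radians(86.3); d=np.array([np.cos(a),np.sin(a)]); e=np.array([d[1],-d[0]])
for n in("side","top"):
    p=pickle.load(open(n+"0.pkl","rb")); w=cloud(p)
    print(n,"campos",-R(p).T@np.array(p["tvec"]).reshape(3))
    L=(w[...,:2]-np.array([.5707,.114])); lx=L@e; ly=L@d; z=w[...,2]
    def ed(v): return np.percentile(v,[0,1,3,50,97,99,100]).round(4)
    def rep(t,m,v): print(t,m.sum(),ed(v[m]) if m.sum() else'')
    base=(abs(lx)<.1)&(abs(ly)<.3)
    for y0 in(-.15,-.12,-.09,-.06,-.03,.0,.03):
        b=base&(abs(ly-y0)<.015)
        rep(f"floor {y0}",b&(abs(z-.02)<.006),lx)
        rep(f"guide {y0}",b&(abs(z-.042)<.005)&(lx>0),lx); rep("    L",b&(abs(z-.042)<.005)&(lx<0),lx)
    rep("floor y",(abs(lx)<.04)&(ly<-.05)&(ly>-.25)&(abs(z-.02)<.006),ly)
    rep("cover y",(abs(lx)<.06)&(abs(z-.075)<.006)&(ly<.19)&(ly>.02),ly)
    for y0 in (.08,.1,.13,.16):rep("cover x",(abs(lx)<.09)&(abs(z-.075)<.004)&(abs(ly-y0)<.015),lx)
```

```text
side campos [0.45314777 0.69435112 0.86352233]
floor -0.15 565 [-0.0743 -0.0732 -0.0712 -0.0021  0.0699  0.0731  0.0751]
guide -0.15 66 [0.0525 0.053  0.0533 0.0578 0.063  0.0637 0.0642]
    L 64 [-0.0634 -0.0633 -0.0632 -0.0586 -0.0536 -0.0535 -0.0534]
floor -0.12 834 [-0.0749 -0.0741 -0.0717 -0.0026  0.0711  0.0733  0.0753]
guide -0.12 70 [0.0529 0.0529 0.0531 0.0573 0.0623 0.0626 0.0631]
    L 70 [-0.0632 -0.0631 -0.0629 -0.0581 -0.0531 -0.0531 -0.053 ]
floor -0.09 880 [-0.0747 -0.0737 -0.0715 -0.0017  0.0701  0.0731  0.0751]
guide -0.09 74 [0.0525 0.0526 0.053  0.0573 0.0621 0.0623 0.0623]
    L 77 [-0.063  -0.063  -0.0629 -0.0584 -0.0533 -0.0532 -0.0531]
floor -0.06 936 [-0.0749 -0.0736 -0.0719 -0.0012  0.0703  0.0729  0.0752]
guide -0.06 78 [0.052  0.0524 0.0528 0.0574 0.0623 0.0626 0.0629]
    L 82 [-0.0633 -0.0629 -0.0627 -0.0578 -0.0529 -0.052  -0.0516]
floor -0.03 702 [-0.075  -0.0744 -0.0726  0.001   0.0476  0.0501  0.0728]
guide -0.03 71 [0.0478 0.048  0.0483 0.0534 0.0594 0.0603 0.0604]
    L 55 [-0.0613 -0.0611 -0.0606 -0.0557 -0.0496 -0.0494 -0.0494]
floor 0.0 595 [-0.
[... 2014 characters left out ...]
0.0721 0.0734]
    L 54 [-0.0666 -0.0665 -0.0664 -0.0494 -0.0153 -0.0128 -0.0104]
floor 0.03 564 [-0.0722 -0.0706 -0.0683  0.0044  0.0595  0.0613  0.0617]
guide 0.03 11 [0.0598 0.0598 0.0598 0.0608 0.0614 0.0614 0.0614]
    L 8 [-0.0666 -0.0666 -0.0666 -0.0662 -0.0658 -0.0658 -0.0658]
floor y 1583 [-0.1617 -0.161  -0.1589 -0.1061 -0.0532 -0.0513 -0.05  ]
cover y 3008 [0.0518 0.0588 0.061  0.1243 0.1877 0.1893 0.1899]
cover x 679 [-0.0688 -0.0674 -0.0644  0.0033  0.0701  0.0726  0.0738]
cover x 683 [-0.0688 -0.0666 -0.0642  0.0021  0.0695  0.0722  0.0736]
cover x 661 [-0.0675 -0.0671 -0.0637  0.003   0.0692  0.0722  0.0741]
cover x 647 [-0.0683 -0.0677 -0.0658  0.0001  0.0698  0.0725  0.0729]
```

```bash
cat >> h.py <<'E'
from scipy.spatial.transform import Rotation as Ro
def go(x,y,z,yaw):
    s=get_state(); q=s["orientation"]; r=Ro.from_quat([q[1],q[2],q[3],q[0]]); p=s["tcp_pos"]
    sh=r.inv().apply(np.array([x,y,z])-p)*1000
    # target: tool z down, tool y at angle yaw(deg) in world (or half turn)
    a=np.radians(yaw); ty=np.array([np.cos(a),np.sin(a),0]); tz=np.array([0,0,-1.]); tx=np.cross(ty,tz)
    t=Ro.from_matrix(np.stack([tx,ty,tz],1)); rv=np.degrees((r.inv()*t).as_rotvec())
    print("shift",sh.round(1),"rot",rv.round(2),"pos",p.round(4),"t",round(s["clock"],2),"F",s["wrist_force"].round(1),"gap",round(s["finger_gap"],4),"q",s["joint_pos"].round(2))
LO=np.array([.5719,.1131]); LD=np.array([np.cos(np.radians(86.3)),np.sin(np.radians(86.3))]); LE=np.array([LD[1],-LD[0]])
def lane(x,y): return LO+x*LE+y*LD
E
python3 -c "
from h import *
go(.4364,-.2032,.15,86.6)"
```

```text
shift [-481.3 -567.3   81.2] rot [ 1.000e-02 -0.000e+00 -2.249e+01] pos [0.2511 0.5174 0.2313] t 1.3 F [ 0.  -0.1  0.3] gap 0.0857 q [0.98 0.31 0.05 1.3  0.   1.43]
```

>>> arm_command([
  {"x": -60,"y": -60,"z": 0,"rz": -5,"hand": -1},
  {"x": -481,"y": -567,"z": 81,"rz": -22.5,"hand": -1},
  {"x": -481,"y": -567,"z": 81,"rz": -22.5,"hand": -1},
  {"x": -481,"y": -567,"z": 81,"rz": -22.5,"hand": -1},
  {"x": -481,"y": -567,"z": 81,"rz": -22.5,"hand": -1},
  {"x": -481,"y": -567,"z": 81,"rz": -22.5,"hand": -1},
  {"x": -481,"y": -567,"z": 81,"rz": -22.5,"hand": -1},
  {"x": -481,"y": -567,"z": 81,"rz": -22.5,"hand": -1},
  {"x": -481,"y": -567,"z": 81,"rz": -22.5,"hand": -1},
  {"x": -481,"y": -567,"z": 81,"rz": -22.5,"hand": -1},
], force=25)

```text
invalid input at $.motion[0]: expected keys x, y, z, rx, ry, rz, hand
```

```bash
python3 -c "
from h import *
go(.4364,-.2032,.10,86.6)"
```

```text
shift [-481.3 -567.3  131.2] rot [ 1.000e-02 -0.000e+00 -2.249e+01] pos [0.2511 0.5174 0.2313] t 1.3 F [ 0.  -0.1  0.3] gap 0.0857 q [0.98 0.31 0.05 1.3  0.   1.43]
```

>>> arm_command([
  {"x": -481,"y": -567,"z": 81,"rx": 0,"ry": 0,"rz": -22.5,"hand": -1},
  {"x": -481,"y": -567,"z": 81,"rx": 0,"ry": 0,"rz": -22.5,"hand": -1},
  {"x": -481,"y": -567,"z": 81,"rx": 0,"ry": 0,"rz": -22.5,"hand": -1},
  {"x": -481,"y": -567,"z": 81,"rx": 0,"ry": 0,"rz": -22.5,"hand": -1},
  {"x": -481,"y": -567,"z": 81,"rx": 0,"ry": 0,"rz": -22.5,"hand": -1},
  {"x": -481,"y": -567,"z": 81,"rx": 0,"ry": 0,"rz": -22.5,"hand": -1},
  {"x": -481,"y": -567,"z": 81,"rx": 0,"ry": 0,"rz": -22.5,"hand": -1},
  {"x": -481,"y": -567,"z": 81,"rx": 0,"ry": 0,"rz": -22.5,"hand": -1},
  {"x": -481,"y": -567,"z": 81,"rx": 0,"ry": 0,"rz": -22.5,"hand": -1},
  {"x": -481,"y": -567,"z": 81,"rx": 0,"ry": 0,"rz": -22.5,"hand": -1},
], force=25)

```text
clock: 2.55
tcp_pos: [0.4054, -0.0833, 0.1642]
orientation: [0.001, 0.03, 1.0, -0.0]
wrist_force: [0.9, 0.8, 0.4]
finger_gap: 0.0856
```

```bash
python3 -c "
from h import *
go(.4364,-.2032,.10,86.6)"
```

```text
shift [ -38.  -117.8   64.3] rot [-0.01  0.09 -0.01] pos [ 0.4054 -0.0833  0.1642] t 2.55 F [0.9 0.8 0.4] gap 0.0856 q [-0.4   0.04 -0.46  1.07  0.   -0.34]
```

>>> arm_command([
  {"x": -38,"y": -118,"z": 50,"rx": 0,"ry": 0,"rz": 0,"hand": -1},
  {"x": -38,"y": -118,"z": 64,"rx": 0,"ry": 0,"rz": 0,"hand": -1},
  {"x": -38,"y": -118,"z": 64,"rx": 0,"ry": 0,"rz": 0,"hand": -1},
  {"x": -38,"y": -118,"z": 64,"rx": 0,"ry": 0,"rz": 0,"hand": -1},
  {"x": -38,"y": -118,"z": 64,"rx": 0,"ry": 0,"rz": 0,"hand": -1},
])

```text
clock: 3.18
tcp_pos: [0.4359, -0.1999, 0.1007]
orientation: [0.0, 0.029, 1.0, 0.0]
wrist_force: [-0.4, 0.8, 0.2]
finger_gap: 0.0854
```

```bash
python3 -c "
from h import *
p=viewer.read_camera('side'); save(p,'side1')
go(.4364,-.2032,.005,86.6)"
```

```text
shift [-0.4 -3.3 95.9] rot [-0.01  0.05  0.11] pos [ 0.4361 -0.1999  0.1009] t 3.23 F [-1.1 -1.5  0.2] gap 0.0853 q [-0.6   0.21 -0.42  0.93  0.   -0.54]
```

View pics/side1.png

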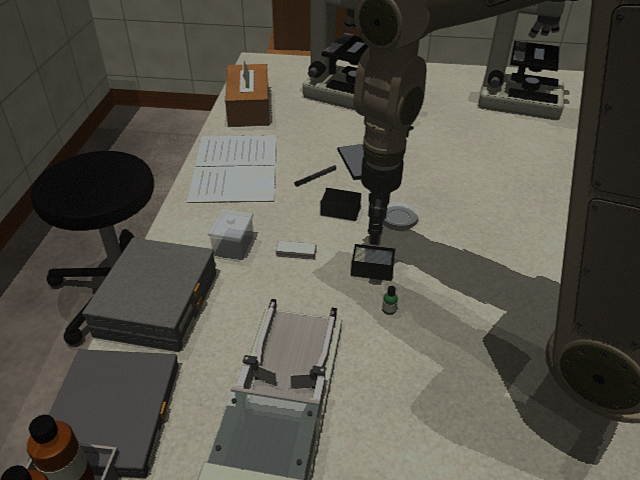

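>>> arm_command([
  {"x": 0,"y": -3,"z": 30,"rx": 0,"ry": 0,"rz": 0,"hand": -1},
  {"x": 0,"y": -3,"z": 60,"rx": 0,"ry": 0,"rz": 0,"hand": -1},
  {"x": 0,"y": -3,"z": 85,"rx": 0,"ry": 0,"rz": 0,"hand": -1},
  {"x": 0,"y": -3,"z": 96,"rx": 0,"ry": 0,"rz": 0,"hand": -1},
  {"x": 0,"y": -3,"z": 96,"rx": 0,"ry": 0,"rz": 0,"hand": -1},
  {"x": 0,"y": -3,"z": 96,"rx": 0,"ry": 0,"rz": 0,"hand": -1},
])

```text
clock: 3.98
tcp_pos: [0.4367, -0.2043, 0.0051]
orientation: [0.001, 0.029, 1.0, -0.0]
wrist_force: [0.4, -0.4, 0.2]
finger_gap: 0.0852
```

```bash
python3 -c "
from h import *
p=viewer.read_camera('side'); cv2.imwrite('pics/side2.png',cv2.resize(p['image'][150:350,250:510,::-1],None,fx=3,fy=3))
go(.4364,-.2032,.005,86.6)"
```

```text
shift [0.4 1.2 0.2] rot [-0.06  0.11  0.03] pos [ 0.4367 -0.2045  0.0052] t 4.03 F [-0.2 -0.3  0.2] gap 0.0854 q [-0.6   0.33 -0.54  0.7   0.   -0.55]
```

View pics/side2.png

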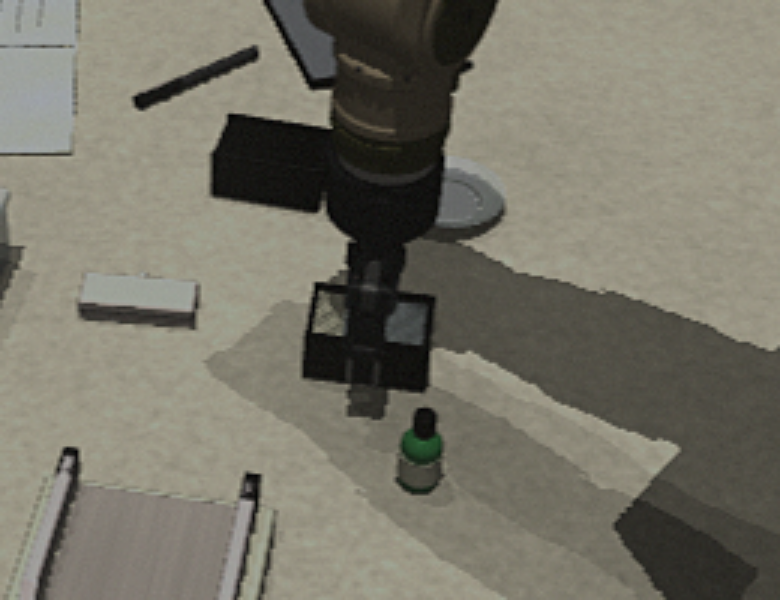

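Fingers straddle the rack, centred along its width and clear of the oil bottle. Close.

>>> arm_command([
  {"x": 0,"y": 1,"z": 0,"rx": 0,"ry": 0,"rz": 0,"hand": 1},
  {"x": 0,"y": 1,"z": 0,"rx": 0,"ry": 0,"rz": 0,"hand": 1},
  {"x": 0,"y": 1,"z": 0,"rx": 0,"ry": 0,"rz": 0,"hand": 1},
  {"x": 0,"y": 1,"z": 0,"rx": 0,"ry": 0,"rz": 0,"hand": 1},
  {"x": 0,"y": 1,"z": 0,"rx": 0,"ry": 0,"rz": 0,"hand": 1},
  {"x": 0,"y": 1,"z": 0,"rx": 0,"ry": 0,"rz": 0,"hand": 1},
], force=25)

```text
clock: 4.78
tcp_pos: [0.4363, -0.2031, 0.0046]
orientation: [0.001, 0.03, 1.0, 0.0]
wrist_force: [0.1, 1.7, 5.6]
finger_gap: 0.0557
```

>>> arm_command([
  {"x": 0,"y": 0,"z": -5,"rx": 0,"ry": 0,"rz": 0,"hand": 1},
  {"x": 0,"y": 0,"z": -20,"rx": 0,"ry": 0,"rz": 0,"hand": 1},
  {"x": 0,"y": 0,"z": -40,"rx": 0,"ry": 0,"rz": 0,"hand": 1},
  {"x": 0,"y": 0,"z": -65,"rx": 0,"ry": 0,"rz": 0,"hand": 1},
  {"x": 0,"y": 0,"z": -95,"rx": 0,"ry": 0,"rz": 0,"hand": 1},
  {"x": 0,"y": 0,"z": -110,"rx": 0,"ry": 0,"rz": 0,"hand": 1},
  {"x": 0,"y": 0,"z": -110,"rx": 0,"ry": 0,"rz": 0,"hand": 1},
  {"x": 0,"y": 0,"z": -110,"rx": 0,"ry": 0,"rz": 0,"hand": 1},
])

```text
clock: 5.78
tcp_pos: [0.4353, -0.2027, 0.1131]
orientation: [-0.001, 0.03, 1.0, 0.0]
wrist_force: [-0.2, -0.4, -1.6]
finger_gap: 0.0555
```

Run:
```python
from h import *
import pickle
s=get_state(); print(s["tcp_pos"])
for n in('side','top'):
    p=viewer.read_camera(n); save(p,n+'3'); w=cloud(p)
    for m in finder.masks_of(p,"rack_center")[:1]:
        r=m["region"]; print(n,m["score"],m["at"],np.nanpercentile(w[r],[2,50,98],axis=0).round(3))
cv2.imwrite('pics/top3c.png',cv2.resize(p['image'][230:350,230:390,::-1],None,fx=5,fy=5))
t=lane(0,-.095); print(t); go(t[0],t[1],.115,86.3)
```

```text
[ 0.43526323 -0.20269298  0.11312155]
side 0.65 [385.7, 225.7] [[ 0.394 -0.228  0.109]
 [ 0.421 -0.178  0.144]
 [ 0.476 -0.17   0.15 ]]
top 0.49 [315.8, 308.4] [[ 0.393 -0.231  0.109]
 [ 0.399 -0.222  0.143]
 [ 0.414 -0.207  0.152]]
[0.56576943 0.01829802]
shift [-117.2  228.3   -2. ] rot [ 0.06 -0.09  0.31] pos [ 0.4353 -0.2027  0.113 ] t 5.97 F [ 0.1 -0.5 -1.1] gap 0.0558 q [-0.6   0.21 -0.4   0.97  0.   -0.54]
```

View pics/side3.png

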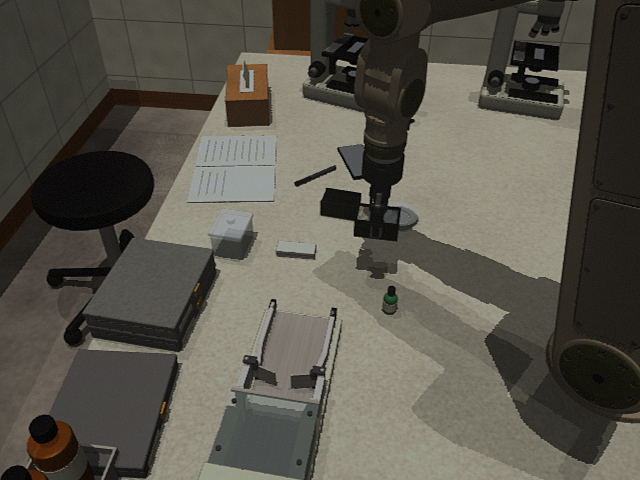

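View pics/top3c.png

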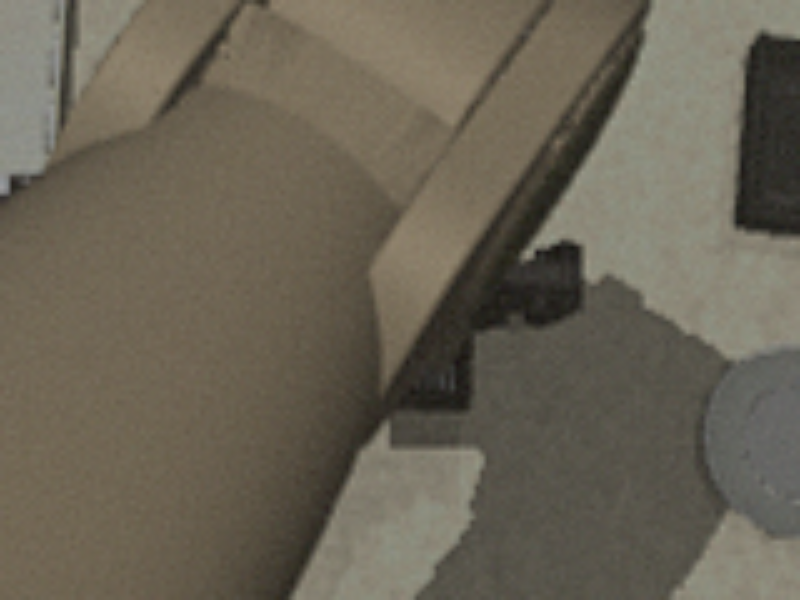

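>>> arm_command([
  {"x": -7,"y": 14,"z": 0,"rx": 0,"ry": 0,"rz": 0,"hand": 1},
  {"x": -21,"y": 41,"z": 0,"rx": 0,"ry": 0,"rz": 0,"hand": 1},
  {"x": -37,"y": 72,"z": 0,"rx": 0,"ry": 0,"rz": 0,"hand": 1},
  {"x": -54,"y": 105,"z": 0,"rx": 0,"ry": 0,"rz": 0,"hand": 1},
  {"x": -71,"y": 138,"z": 0,"rx": 0,"ry": 0,"rz": 0,"hand": 1},
  {"x": -88,"y": 171,"z": 0,"rx": 0,"ry": 0,"rz": 0.3,"hand": 1},
  {"x": -102,"y": 200,"z": 0,"rx": 0,"ry": 0,"rz": 0.3,"hand": 1},
  {"x": -112,"y": 219,"z": 0,"rx": 0,"ry": 0,"rz": 0.3,"hand": 1},
  {"x": -117,"y": 228,"z": 0,"rx": 0,"ry": 0,"rz": 0.3,"hand": 1},
  {"x": -117,"y": 228,"z": 0,"rx": 0,"ry": 0,"rz": 0.3,"hand": 1},
])

```text
clock: 7.22
tcp_pos: [0.5662, 0.0179, 0.1138]
orientation: [-0.0, 0.032, 0.999, -0.0]
wrist_force: [0.1, 0.4, -1.9]
finger_gap: 0.0556
```

>>> arm_command([
  {"x": 0,"y": 0,"z": 0,"rx": 0,"ry": 0,"rz": 0,"hand": 1},
  {"x": 0,"y": 0,"z": 0,"rx": 0,"ry": 0,"rz": 0,"hand": 1},
])

```text
clock: 7.48
tcp_pos: [0.5658, 0.0168, 0.114]
orientation: [-0.0, 0.033, 0.999, -0.0]
wrist_force: [-0.6, -0.6, -1.3]
finger_gap: 0.0554
```

Run:
```python
from h import *
for n in('side','top'):
    p=viewer.read_camera(n); w=cloud(p)
    sub=p['image'][220:480,180:440] if n=='side' else p['image'][150:350,100:360]
    cv2.imwrite(f'pics/{n}4.png',cv2.resize(sub[:,:,::-1],None,fx=2.3,fy=2.3))
    L=w[...,:2]-LO; lx=L@LE; ly=L@LD; z=w[...,2]
    m=(abs(lx)<.07)&(ly>-.15)&(ly<-.04)&(z>.118)&(z<.155)
    if m.sum(): print(n,m.sum(),np.percentile(lx[m],[0,1,3,50,97,99,100]).round(4),np.percentile(ly[m],[0,1,3,50,97,99,100]).round(4),cv2.minAreaRect(w[m][:,:2].astype(np.float32)))
    m=(abs(abs(lx)-.0585)<.012)&(ly>-.16)&(ly<-.06)&(abs(z-.042)<.005)
    for sg in(1,-1):
        k=m&(lx*sg>0); 
        if k.sum(): print('guide',sg,np.percentile(lx[k],[1,50,99]).round(4))
t=lane(0,-.095); go(t[0],t[1],.03,86.3)
```

```text
side 1311 [-0.0447 -0.0444 -0.0441 -0.0174  0.0398  0.0411  0.0421] [-0.1313 -0.1243 -0.1224 -0.0794 -0.0559 -0.0545 -0.0522] ((0.5646945238113403, 0.021641647443175316), (0.07911470532417297, 0.0867643728852272), 86.32341003417969)
guide 1 [0.0512 0.0562 0.0616]
guide -1 [-0.0645 -0.0595 -0.0541]
top 625 [-0.0421 -0.0416 -0.0412 -0.024   0.0401  0.0429  0.0444] [-0.1411 -0.138  -0.1315 -0.1052 -0.0733 -0.0721 -0.0712] ((0.5662869811058044, 0.006849110126495361), (0.06954122334718704, 0.08674869686365128), 85.44355773925781)
guide 1 [0.0545 0.0598 0.0649]
guide -1 [-0.0613 -0.0566 -0.0513]
shift [ 0.3  1.4 84.1] rot [ 0.    0.01 -0.05] pos [0.5659 0.0169 0.1141] t 7.58 F [ 0.2  0.1 -1.2] gap 0.0554 q [-0.11  0.36 -0.19  1.03  0.   -0.05]
```

View pics/side4.png

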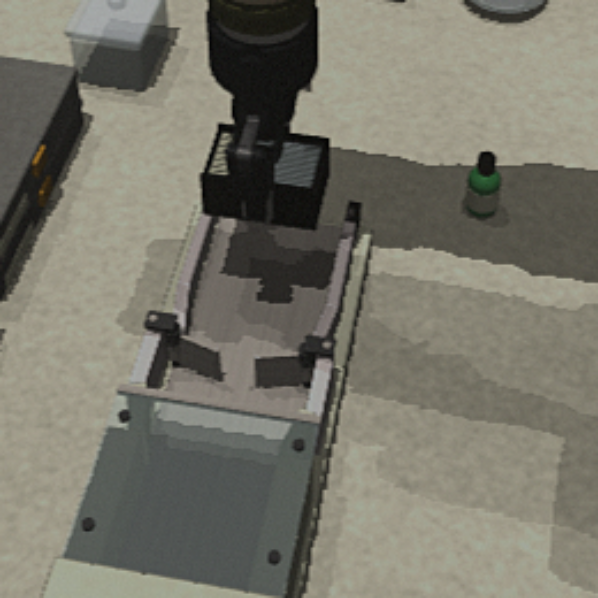

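View pics/top4.png

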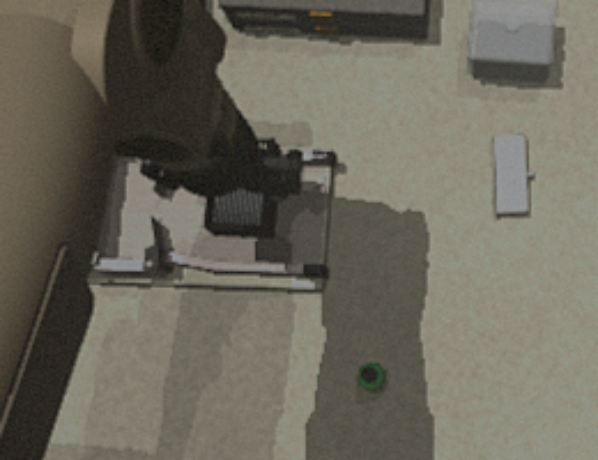

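>>> arm_command([
  {"x": 0,"y": 1,"z": 15,"rx": 0,"ry": 0,"rz": 0,"hand": 1},
  {"x": 0,"y": 1,"z": 35,"rx": 0,"ry": 0,"rz": 0,"hand": 1},
  {"x": 0,"y": 1,"z": 55,"rx": 0,"ry": 0,"rz": 0,"hand": 1},
  {"x": 0,"y": 1,"z": 70,"rx": 0,"ry": 0,"rz": 0,"hand": 1},
  {"x": 0,"y": 1,"z": 80,"rx": 0,"ry": 0,"rz": 0,"hand": 1},
  {"x": 0,"y": 1,"z": 85,"rx": 0,"ry": 0,"rz": 0,"hand": 1},
  {"x": 0,"y": 1,"z": 87,"rx": 0,"ry": 0,"rz": 0,"hand": 1},
  {"x": 0,"y": 1,"z": 88,"rx": 0,"ry": 0,"rz": 0,"hand": 1},
  {"x": 0,"y": 1,"z": 89,"rx": 0,"ry": 0,"rz": 0,"hand": 1},
  {"x": 0,"y": 1,"z": 89,"rx": 0,"ry": 0,"rz": 0,"hand": 1},
])

```text
clock: 8.82
tcp_pos: [0.5664, 0.0186, 0.0253]
orientation: [0.0, 0.032, 0.999, 0.0]
wrist_force: [-0.6, -0.3, -1.6]
finger_gap: 0.0559
```

Run:
```python
from h import *
t=lane(0,-.095); go(t[0],t[1],.026,86.3)
```

```text
shift [ 0.6 -0.3 -0.7] rot [0.   0.03 0.01] pos [0.5664 0.0186 0.0253] t 8.82 F [-0.6 -0.3 -1.6] gap 0.0559 q [-0.11  0.44 -0.3   0.83  0.   -0.04]
```

>>> arm_command([
  {"x": 0,"y": 0,"z": 0.5,"rx": 0,"ry": 0,"rz": 0,"hand": 1},
  {"x": 0,"y": 0,"z": 1,"rx": 0,"ry": 0,"rz": 0,"hand": 1},
  {"x": 0,"y": 0,"z": 1,"rx": 0,"ry": 0,"rz": 0,"hand": 1},
])

```text
clock: 9.2
tcp_pos: [0.5664, 0.0186, 0.0246]
orientation: [0.0, 0.032, 0.999, 0.0]
wrist_force: [-1.1, 0.7, 5.4]
finger_gap: 0.0555
```

>>> arm_command([
  {"x": 0,"y": 0,"z": 0,"rx": 0,"ry": 0,"rz": 0,"hand": -1},
  {"x": 0,"y": 0,"z": 0,"rx": 0,"ry": 0,"rz": 0,"hand": -1},
  {"x": 0,"y": 0,"z": 0,"rx": 0,"ry": 0,"rz": 0,"hand": -1},
  {"x": 0,"y": 0,"z": 0,"rx": 0,"ry": 0,"rz": 0,"hand": -1},
  {"x": 0,"y": 0,"z": 0,"rx": 0,"ry": 0,"rz": 0,"hand": -1},
])

```text
clock: 9.82
tcp_pos: [0.5662, 0.0186, 0.0239]
orientation: [-0.0, 0.032, 0.999, 0.0]
wrist_force: [-0.1, 0.2, -1.1]
finger_gap: 0.0854
```

>>> arm_command([
  {"x": 0,"y": 0,"z": -15,"rx": 0,"ry": 0,"rz": 0,"hand": -1},
  {"x": 0,"y": 0,"z": -50,"rx": 0,"ry": 0,"rz": 0,"hand": -1},
  {"x": 0,"y": 0,"z": -90,"rx": 0,"ry": 0,"rz": 0,"hand": -1},
  {"x": 0,"y": -30,"z": -90,"rx": 0,"ry": 0,"rz": 0,"hand": 1},
  {"x": 0,"y": -65,"z": -90,"rx": 0,"ry": 0,"rz": 0,"hand": 1},
  {"x": 0,"y": -75,"z": -90,"rx": 0,"ry": 0,"rz": 0,"hand": 1},
  {"x": 0,"y": -75,"z": -90,"rx": 0,"ry": 0,"rz": 0,"hand": 1},
  {"x": 0,"y": -75,"z": -90,"rx": 0,"ry": 0,"rz": 0,"hand": 1},
])

```text
clock: 10.82
tcp_pos: [0.5613, -0.0555, 0.1142]
orientation: [-0.0, 0.032, 0.999, 0.0]
wrist_force: [-0.3, -0.3, 0.0]
finger_gap: 0.0
```

Run:
```python
from h import *
for n in('side','top'):
    p=viewer.read_camera(n); w=cloud(p)
    sub=p['image'][220:480,180:440] if n=='side' else p['image'][150:350,100:360]
    cv2.imwrite(f'pics/{n}5.png',cv2.resize(sub[:,:,::-1],None,fx=2.3,fy=2.3))
    L=w[...,:2]-LO; lx=L@LE; ly=L@LD; z=w[...,2]
    m=(abs(lx)<.048)&(ly>-.15)&(ly<-.04)&(z>.05)&(z<.07)
    if m.sum(): print(n,m.sum(),np.percentile(lx[m],[0,1,3,50,97,99,100]).round(4),np.percentile(ly[m],[0,1,3,50,97,99,100]).round(4),cv2.minAreaRect(w[m][:,:2].astype(np.float32)))
t=lane(0,-.17); go(t[0],t[1],.035,86.3)
```

```text
side 1344 [-0.0441 -0.0436 -0.0419 -0.0017  0.0392  0.041   0.0426] [-0.1251 -0.1221 -0.1209 -0.0926 -0.0659 -0.0652 -0.0627] ((0.5650389194488525, 0.01947040483355522), (0.06227318197488785, 0.08668700605630875), 86.07774353027344)
top 619 [-0.0413 -0.0406 -0.0398 -0.0111  0.027   0.0386  0.0435] [-0.1271 -0.1256 -0.1252 -0.0947 -0.0706 -0.0698 -0.0692] ((0.5668433308601379, 0.015066774562001228), (0.0576484389603138, 0.08493733406066895), 86.78497314453125)
shift [ 0.3 -1.3 79. ] rot [ 0.02 -0.01  0.08] pos [ 0.5613 -0.0553  0.114 ] t 10.93 F [ 0.4  1.  -0.2] gap 0.0001 q [-0.24  0.35 -0.19  1.03  0.   -0.18]
```

View pics/side5.png

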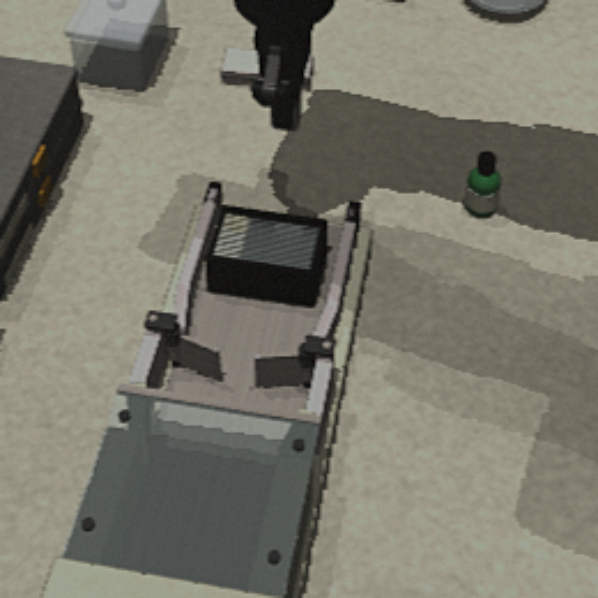

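View pics/top5.png

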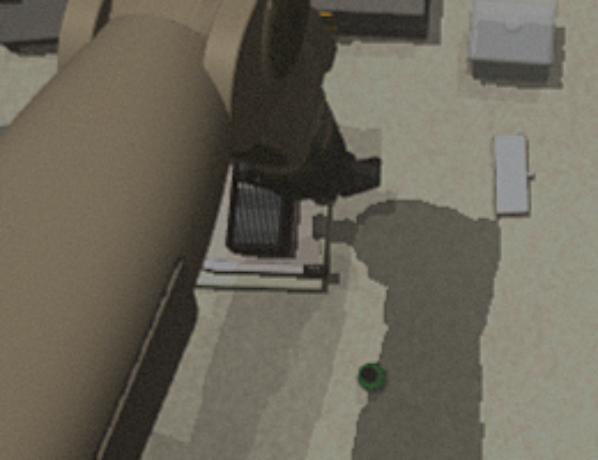

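>>> arm_command([
  {"x": 0,"y": -1,"z": 30,"rx": 0,"ry": 0,"rz": 0,"hand": 1},
  {"x": 0,"y": -1,"z": 60,"rx": 0,"ry": 0,"rz": 0,"hand": 1},
  {"x": 0,"y": -1,"z": 79,"rx": 0,"ry": 0,"rz": 0,"hand": 1},
  {"x": 0,"y": 0,"z": 79,"rx": 0,"ry": 0,"rz": 0,"hand": 1},
  {"x": 0,"y": 10,"z": 79,"rx": 0,"ry": 0,"rz": 0,"hand": 1},
  {"x": 0,"y": 20,"z": 79,"rx": 0,"ry": 0,"rz": 0,"hand": 1},
  {"x": 0,"y": 28,"z": 79,"rx": 0,"ry": 0,"rz": 0,"hand": 1},
  {"x": 0,"y": 36,"z": 79,"rx": 0,"ry": 0,"rz": 0,"hand": 1},
  {"x": 0,"y": 44,"z": 79,"rx": 0,"ry": 0,"rz": 0,"hand": 1},
  {"x": 0,"y": 44,"z": 79,"rx": 0,"ry": 0,"rz": 0,"hand": 1},
])

```text
clock: 12.18
tcp_pos: [0.5643, -0.0116, 0.0351]
orientation: [0.0, 0.032, 0.999, 0.0]
wrist_force: [0.7, 0.1, 0.1]
finger_gap: -0.0002
```

```bash
cat > look.py <<'E'
from h import *
import sys
k=sys.argv[1]
for n in('side',):
    p=viewer.read_camera(n); w=cloud(p)
    sub=p['image'][220:480,180:440]
    cv2.imwrite(f'pics/{n}{k}.png',cv2.resize(sub[:,:,::-1],None,fx=2.3,fy=2.3))
    L=w[...,:2]-LO; lx=L@LE; ly=L@LD; z=w[...,2]
    m=(abs(lx)<.048)&(ly>-.15)&(ly<.05)&(z>.057)&(z<.067)
    if m.sum(): print(n,m.sum(),np.percentile(lx[m],[1,50,99]).round(4),np.percentile(ly[m],[1,50,99]).round(4),cv2.minAreaRect(w[m][:,:2].astype(np.float32)))
s=get_state(); q=s["tcp_pos"][:2]-LO; print("tcp lane",q@LE,q@LD)
t=lane(0,.04); go(t[0],t[1],.035,86.3)
E
python3 look.py 6
```

```text
side 911 [-0.0453  0.0003  0.0458] [-0.1119 -0.0773  0.0124] ((0.5702027678489685, 0.05712783709168434), (0.14176206290721893, 0.09540238231420517), 88.33364868164062)
tcp lane 0.0002246730617989183 -0.12512101597605393
shift [1.000e-01 1.651e+02 0.000e+00] rot [ 0.03 -0.01  0.05] pos [ 0.564  -0.0118  0.0349] t 12.22 F [-0.7  0.5 -0.6] gap 0.0 q [-0.16  0.43 -0.3   0.85  0.   -0.1 ]
```

View pics/side6.png

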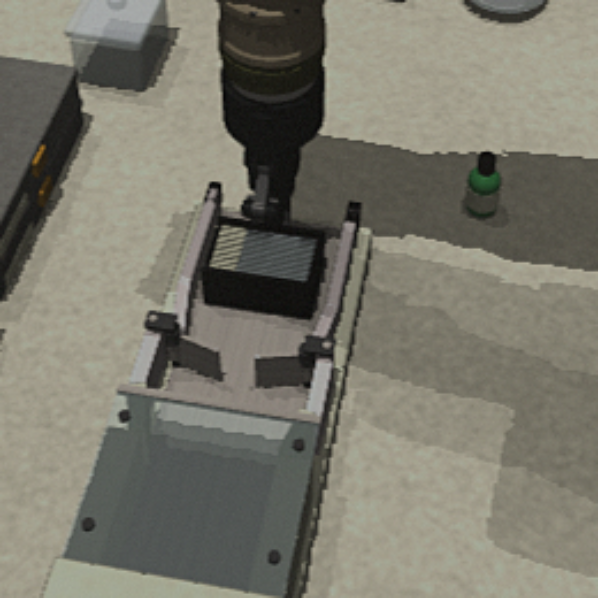

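>>> arm_command([
  {"x": 0,"y": 8,"z": 0,"rx": 0,"ry": 0,"rz": 0,"hand": 1},
  {"x": 0,"y": 16,"z": 0,"rx": 0,"ry": 0,"rz": 0,"hand": 1},
  {"x": 0,"y": 24,"z": 0,"rx": 0,"ry": 0,"rz": 0,"hand": 1},
  {"x": 0,"y": 32,"z": 0,"rx": 0,"ry": 0,"rz": 0,"hand": 1},
  {"x": 0,"y": 40,"z": 0,"rx": 0,"ry": 0,"rz": 0,"hand": 1},
  {"x": 0,"y": 48,"z": 0,"rx": 0,"ry": 0,"rz": 0,"hand": 1},
  {"x": 0,"y": 56,"z": 0,"rx": 0,"ry": 0,"rz": 0,"hand": 1},
  {"x": 0,"y": 64,"z": 0,"rx": 0,"ry": 0,"rz": 0,"hand": 1},
  {"x": 0,"y": 72,"z": 0,"rx": 0,"ry": 0,"rz": 0,"hand": 1},
  {"x": 0,"y": 80,"z": 0,"rx": 0,"ry": 0,"rz": 0,"hand": 1},
])

```text
clock: 13.48
tcp_pos: [0.5697, 0.0654, 0.0356]
orientation: [0.0, 0.033, 0.999, -0.002]
wrist_force: [-1.4, -7.6, 2.2]
finger_gap: 0.0003
```

```bash
python3 look.py 7
```

```text
side 1039 [-0.0461  0.001   0.0461] [-0.0351 -0.0026  0.0336] ((0.5715444684028625, 0.10699518769979477), (0.08948411792516708, 0.0955037847161293), 86.9299087524414)
tcp lane 0.0008325003886448957 -0.046427945808567087
shift [ 0.9 86.4  0.3] rot [-0.18  0.06 -0.05] pos [0.5697 0.0667 0.0356] t 13.53 F [ 0.6 -7.8  2.6] gap 0.0001 q [-0.02  0.44 -0.27  0.86 -0.    0.04]
```

View pics/side7.png

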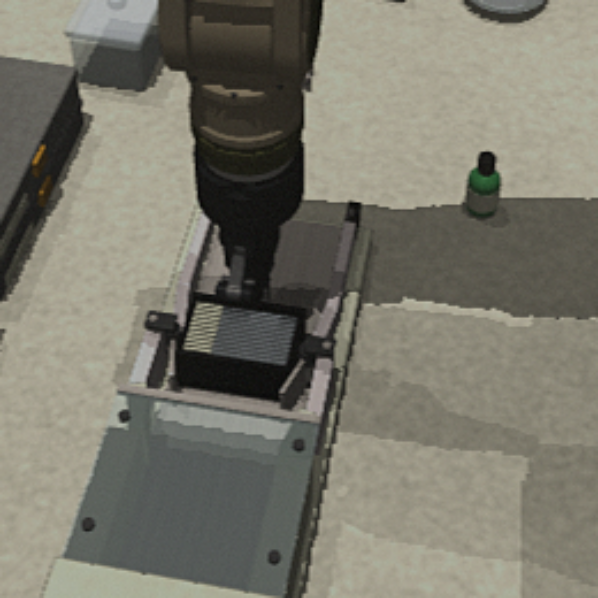

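>>> arm_command([
  {"x": 0.5,"y": 9,"z": 0,"rx": 0,"ry": 0,"rz": 0,"hand": 1},
  {"x": 0.5,"y": 18,"z": 0,"rx": 0,"ry": 0,"rz": 0,"hand": 1},
  {"x": 0.5,"y": 27,"z": 0,"rx": 0,"ry": 0,"rz": 0,"hand": 1},
  {"x": 0.5,"y": 36,"z": 0,"rx": 0,"ry": 0,"rz": 0,"hand": 1},
  {"x": 0.5,"y": 45,"z": 0,"rx": 0,"ry": 0,"rz": 0,"hand": 1},
  {"x": 0.5,"y": 54,"z": 0,"rx": 0,"ry": 0,"rz": 0,"hand": 1},
  {"x": 0.5,"y": 62,"z": 0,"rx": 0,"ry": 0,"rz": 0,"hand": 1},
  {"x": 0.5,"y": 70,"z": 0,"rx": 0,"ry": 0,"rz": 0,"hand": 1},
  {"x": 0.5,"y": 78,"z": 0,"rx": 0,"ry": 0,"rz": 0,"hand": 1},
  {"x": 0.5,"y": 86,"z": 0,"rx": 0,"ry": 0,"rz": 0,"hand": 1},
])

```text
clock: 14.78
tcp_pos: [0.5742, 0.1544, 0.0349]
orientation: [-0.0, 0.032, 0.999, 0.0]
wrist_force: [-0.7, -1.0, 1.1]
finger_gap: 0.0
```

>>> arm_command([
  {"x": 0,"y": 0,"z": 0,"rx": 0,"ry": 0,"rz": 0,"hand": 1},
  {"x": 0,"y": 0,"z": 0,"rx": 0,"ry": 0,"rz": 0,"hand": 1},
])

```text
clock: 15.02
tcp_pos: [0.5742, 0.1538, 0.0348]
orientation: [-0.0, 0.032, 0.999, 0.0]
wrist_force: [-0.2, 0.2, -0.8]
finger_gap: -0.0003
```

```bash
python3 look.py 8
```

```text
side 81 [-0.0473 -0.0176  0.0474] [-0.0033  0.007   0.0481] ((0.5738150477409363, 0.13536232709884644), (0.051415201276540756, 0.09529842436313629), 85.24473571777344)
tcp lane -0.00029855835391076613 0.04052402576694582
shift [-0.3 -0.5 -0.1] rot [ 0.03 -0.02  0.02] pos [0.5742 0.1536 0.0349] t 15.07 F [ 0.6 -0.3 -0.9] gap -0.0002 q [ 0.13  0.48 -0.21  0.88  0.    0.19]
```

View pics/side8.png

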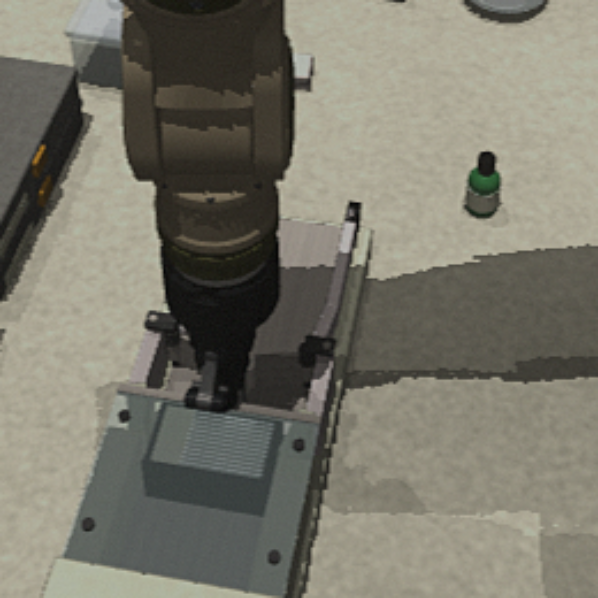

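>>> arm_command([
  {"x": 0,"y": -3,"z": 0,"rx": 0,"ry": 0,"rz": 0,"hand": 1},
  {"x": 0,"y": -4,"z": -10,"rx": 0,"ry": 0,"rz": 0,"hand": 1},
  {"x": 0,"y": -4,"z": -30,"rx": 0,"ry": 0,"rz": 0,"hand": 1},
  {"x": 0,"y": -4,"z": -60,"rx": 0,"ry": 0,"rz": 0,"hand": 1},
  {"x": 0,"y": -4,"z": -100,"rx": 0,"ry": 0,"rz": 0,"hand": 1},
  {"x": 50,"y": -30,"z": -140,"rx": 0,"ry": 0,"rz": 0,"hand": 1},
  {"x": 100,"y": -70,"z": -150,"rx": 0,"ry": 0,"rz": 0,"hand": 1},
  {"x": 150,"y": -100,"z": -150,"rx": 0,"ry": 0,"rz": 0,"hand": 1},
  {"x": 150,"y": -120,"z": -150,"rx": 0,"ry": 0,"rz": 0,"hand": 1},
  {"x": 150,"y": -120,"z": -150,"rx": 0,"ry": 0,"rz": 0,"hand": 1},
])

```text
clock: 16.32
tcp_pos: [0.4167, 0.0422, 0.1862]
orientation: [0.001, 0.034, 0.999, 0.0]
wrist_force: [0.4, 0.4, -0.1]
finger_gap: 0.0001
```

Run:
```python
from h import *
p0=pickle.load(open("side0.pkl","rb"))
p=viewer.read_camera('side'); w=cloud(p)
cv2.imwrite('pics/side9.png',cv2.resize(p['image'][270:480,180:400,::-1],None,fx=2.7,fy=2.7))
save(p,'side9f')
L=w[...,:2]-LO; lx=L@LE; ly=L@LD; z=w[...,2]
w0=cloud(p0);L0=w0[...,:2]-LO; 
for nm,W in(("before",w0),("now",w)):
    L=W[...,:2]-LO; lx=L@LE; ly=L@LD; z=W[...,2]
    for sg in(1,-1):
        m=(lx*sg>.008)&(lx*sg<.04)&(ly>-.02)&(ly<.05)&(z>.045)&(z<.063)
        print(nm,sg,m.sum(),np.percentile(lx[m],[2,50,98]).round(4),np.percentile(ly[m],[2,50,98]).round(4))
# rack edge below cover: project predicted rack top corners for centre y=.082
for c in (.075,.082,.09):
    P=np.array([[*lane(sx*.043,c+sy*.028),.062] for sx,sy in((-1,-1),(1,-1),(1,1),(-1,1))])
    print(c,cv2.projectPoints(P,p["rvec"],p["tvec"],p["intrinsics"],None)[0].reshape(-1,2).round(1).tolist())
for q in ["empty_center","mailer","jar","oil","dish","pen","phone"]:
    a=[m["at"] for m in finder.find_in(p,q)[:2]]; print(q,a)
print(get_state()["tcp_pos"],get_state()["clock"])
```

```text
before 1 95 [0.0122 0.0249 0.0387] [0.0042 0.0096 0.0144]
before -1 97 [-0.0391 -0.027  -0.0146] [0.0046 0.0098 0.0135]
now 1 96 [0.0126 0.0254 0.0396] [0.0053 0.0097 0.0136]
now -1 100 [-0.0392 -0.027  -0.0146] [0.0045 0.0102 0.0143]
0.075 [[303.6, 393.8], [251.4, 385.4], [241.9, 415.7], [296.4, 424.9]]
0.082 [[302.8, 397.6], [250.3, 389.1], [240.6, 419.7], [295.4, 429.0]]
0.09 [[301.8, 401.9], [248.9, 393.3], [239.2, 424.3], [294.3, 433.7]]
empty_center [[344.0, 204.0]]
mailer []
jar [[230.7, 234.2]]
oil [[389.2, 299.9]]
dish []
pen [[316.4, 175.1]]
phone [[357.6, 159.3]]
[0.41722578 0.04371233 0.18479081] 16.725
```

View pics/side9.png

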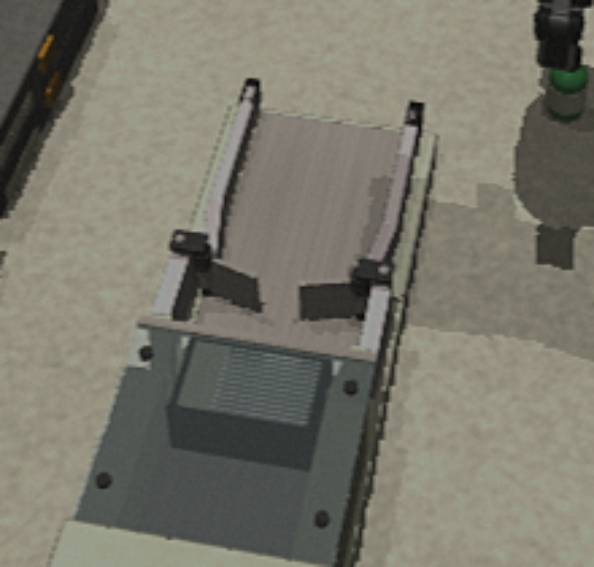

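```bash
python3 -c "
from h import *
print(hand_in(), get_state()['clock'])"
```

```text
the job is handed in; nothing more can be done
the job is handed in; nothing more can be done
```

The full rack is loaded into the scanner and the job is handed in. `hand_in()` gives no verdict, so I can't confirm a pass.

I gripped the rack across its end plates and lowered it into the open end at about y = -96 mm, square to the lane. I then let go and pushed it through the gate with shut fingers reaching between the flaps.

**What the last checks showed:**
- **Rack:** it stands level under the tunnel cover, with its centre about 82 mm past the hinge line and close to the lane's middle.
- **Flaps:** both match their initial shut shape in the depth image to within about 1 mm.
- **Arm:** it is clear of everything, with its tip about 185 mm above the bench and wrist force near zero. The last reading before hand-in was at about 16.7 s, of the 58 s allowed.
- **Other things on the bench:** the empty rack, jar, oil, pen and phone were found within about 6 pixels of where they were. The mailer and dish were not found by the network in the last picture. They were not on the arm's low path, and I did not check them further.

The two cameras disagreed by about 3 mm across the lane, so I used their average. The step-two flap angle was only seen in one picture, taken just before the rack's centre reached the hinges. In it the right flap stood well open; the left one was hidden.

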